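# Put the counting straightedge away flush in its channel

## Robot

A 6-joint arm with a two-finger parallel gripper is mounted at the origin on the work surface. World frame = base frame: x ahead of the robot, y to its left, z up, the work surface at z = 0. Lengths are in m, angles in degrees, forces in N, time in s.
With the tool pointing down it reaches from about 0.4 to 0.825 m from the base axis. Payload 7 kg.
Tool frame: the origin (TCP) lies midway between the tips of the shut fingers; the grasp point (between the pads) lies ctrl.grasp_offset behind it (ctrl.grasp_offset is the distance from the TCP to the grasp point, in m); z points along the fingers, y is the line along which they close (so a half turn about z gives the same grasp; the last joint's range is limited). The gripper opens to 88 mm and grips with 3 to 60 N. Pads are 19 mm wide; open, the fingers measure 130 mm over their backs; the gripper's body (78 mm by 193 mm) begins 47 mm behind the grasp point.
Start: joints at [-52.191, 20.546, 0.682, 0, -70.136, -16.507], TCP at [0.245, -0.629, 0.227] pointing down, gripper open.
Joint ranges: [-176.03, 176.03], [-82.01, 121.73], [-58.28, 71.71], [-173.87, 95.51], [-174.79, -0.11], [-173.66, 173.66]. Speed limits (degrees/s): [136.94, 136.94, 172.46, 180, 180, 180].

## Interface

Orientations are given as [roll, pitch, yaw] about the fixed x, y, z axes, in that order (R = Rz(yaw) Ry(pitch) Rx(roll)).
In Python, from plant import ctrl gives the robot as it stands. The module is installed in compiled form; this text tells all that it offers.
- The arm moves only by the tool send_rows, never from a script. Its argument "increments" is a list that holds one entry, the list of rows, each a list of 4 numbers: the shift along the world's x, y, z normalised to -1 to 1, where 1 is 0.2 m, then the turn about the world's z normalised to -1 to 1, where 1 is 1.5 rad. In form: [[[x, y, z, roll], ...]]. A call has 1 to 12 rows; each row is the pose to reach, as a shift and turn from the pose commanded when the call began; what a row does not reach only later rows make up. A row lasts 1/8 s, in which the tool goes at most 62.5 mm and 10.7 degrees, less where a joint would pass 70% of its speed; a pose out of reach is approached as far as the arm can. A call with a number of a shift or a turn outside -1 to 1 is refused whole. A call with a gripper value outside its range is refused whole. "jaw" is the opening, from 0 (shut) to 1 (fully open), set as the call begins (left out, the last holds). The fingers move at their own pace and stop on an object; the grip force is fixed at half the most. Time passes only in rows, so rows that repeat a pose let the fingers close. It gives the time, the measured TCP pose, the force, the opening and the grip force at its end, in the units of the state.
- ctrl.get_obs(): the state, without advancing time (a new reading comes with each control period).
- ctrl.snapshot(name): name is "scene" or "side" or "wrist"; returns the picture (400x640x3 uint8, red, green, blue); there is no depth.
- ctrl.calibration(name): a dict with "mtx" (3x3 intrinsics, pixels), "eye" and "attitude" of the camera in the world. Camera axes: x right, y up, looking along -z (the intrinsics and any distortion apply to the point x, -y, -z); pixel columns grow to the right and rows downward; lengths in m; the calibration is good to about 2 mm. A picture is of the moment at which its call begins: read the wrist's pose just before it. calibration takes no time and is no camera call; for the wrist camera it gives the pose at the moment of the call.
- ctrl.close_job(): hands the job in; it is judged then, once.
Trained networks look in the newest picture that a camera, given by its name, has taken for a name from the list of things; names that differ only in an ending like _2 or _b are one class to them, and where a whole thing is asked for, a point or a joint stands for the part that bears it (a point fixed in the world has none). Each returns a list of dicts, best first, with "conf" (0 to 1); they miss things now and then, are a little off and sometimes report something else, mostly with a low value. They report only what shows in the picture. A call takes as long as a camera call. They do not tell look-alikes from the thing itself.
- ctrl.trace(thing, camera): "mask" (400x640 bool, what is visible of it) and "bbox" ([left, top, right, bottom] in pixels, round what is visible of it).
- ctrl.spot_point(thing, camera): "pixel" ([row, column] in pixels: a listed point, or the origin of a listed thing).
The state is a dict: "clock": time; "joint_pos": joint angles; "qvel": joint speeds; "tau": joint torques, N m; "tool_pos": TCP position; "orientation": TCP orientation; "force": force on the tool from outside, world axes, zero at the start; "moment": the same for the moment, N m; "opening": finger opening in m; "gripper_force": force on a finger pad.
Only numpy, scipy, OpenCV 4.12 (cv2) and the standard library are available. Lean on these libraries where they do the work, as an engineer would, in place of code of your own. Each camera call takes 0.05 s, during which the arm holds its last target. There are 200 camera calls.

## Task

Close up the bamboo counting board: fold its gate all the way down towards you with the little lever, slide the aluminium straightedge across the deck without lifting it, over the folded gate, until its long edge is flush along the rail at the back of the channel, then swing the gate fully upright again. Keep the straightedge within the length of the rail, and leave the cup, pill case and tweezers where they are.

Things in the scene. Friction and masses are not known exactly. Their poses are not given: they have to be found in the camera images.
- board: tan bamboo counting board, fixed, 220 mm (x) by 310 mm (y). Origin: centre of its underside on the counter; +x points away from the robot to the rail, +y along the rail, z up. Front to back: flat deck, top z = 20 mm, x -110 to +10 mm; recess for the folded gate, x 10 to 42; channel floor, top z = 18.5, x 42 to 90, then the rail. Only the gate's lever stands beyond |y| = 125 mm
- rail_face (a point): middle of the front face of the straight rail at the back of the channel, at channel-floor height: board (90, 0, 18.5) mm. The rail is 240 mm long along board y (-120 to +120), 15 mm thick, its top 16 mm above the channel floor
- gate (a joint): the gate, a bamboo flap 235 mm long (board y, centred), 30 mm tall, 5 mm thick, along the channel's open side, hinged at its bottom edge on board x = 42, z = 16.5 mm. 0 = upright (shut), 1.57 = folded towards the robot into the recess, its top 1 mm below the deck. Stops at both ends; lightly stiff (0.02 N m), stays where left; may start leaning by up to 0.25
- lever_knob (a point): centre of the 14 mm steel ball ending the gate's lever, an 8 mm rod from the hinge line at board y = 138.5 mm. It turns with the gate, leaning 45 degrees from it: gate upright, ball at board (72, 138.5, 46.5) mm over the channel; gate folded, at (12, 138.5, 46.5) mm over the deck; 42 mm from the hinge line. Push the lever along board -x to fold the gate, +x to raise it
- straightedge: loose aluminium straightedge, 105 to 210 g, base 180 mm (its y) by 28 mm (its x) by 10 mm thick, with a grip rib along the middle of its top, 130 by 10 by 8 mm high (18 mm overall). Origin: centre of its underside. Starts on the deck, skewed, in front of the gate. When flush its origin is at board x = 76, z = 18.5 mm
- bar_end_left (a point): point on the straightedge's long centre line, 5 mm in from its +y end, 5 mm above its underside; board x = 76 mm when flush
- bar_end_right (a point): the same, 5 mm in from its -y end
- cup: small frosted glass medicine cup, 48 mm across, 45 mm high, on the counter past the board's -y end; origin centre of underside; bystander
- pill_case: red pocket pill case, 55 by 90 by 22 mm, on the counter behind the board; origin centre of underside; bystander
- tweezers: steel tweezers, 120 mm long (their y), 8 mm high, on the counter behind the board; origin centre of underside; bystander
- rack: sloped white rack of clear oral syringes, fixed to the counter, 150 mm (x) by 120 mm (y), about 100 mm high; origin centre of underside; stands to the right, not used
Not all that is in view belongs to the job. Of the things like the straightedge, leave any that is black; of the rest the smaller one is meant.

How it is judged (in metres and radians):
On the way, in this order (a step that is already met when the one before it is completed fails the run):
1. the gate is folded right down (within 0.1 rad of its stop) (value of joint gate above 1.47 rad), for 0.2 s.
2. the straightedge lies flat in the channel, flush along the rail (both ends within 2 mm) and within its length (x of bar_end_left in the frame of board between 0.074 and 0.0785 m and x of bar_end_right in the frame of board between 0.074 and 0.0785 m and y of straightedge in the frame of board between -0.031 and 0.031 m and z of straightedge in the frame of board below 0.0215 m and angle between straightedge's own z axis and vertical below 0.05 rad), for 0.2 s.
At the end, for the whole second after the job is handed in: the straightedge lies flat and still on the channel floor, both ends within 2 mm of touching the rail and neither end past the rail's end (1 mm allowed); the gate is upright within 0.08 rad and still (all of step 2 and value of joint gate below 0.08 rad and velocity of joint gate between -0.05 and 0.05 rad/s and linear speed of straightedge below 0.01 m/s).
It fails at once if the straightedge is lifted (its underside more than 12 mm above the deck) or tipped more than 0.35 rad (z of straightedge in the frame of board above 0.032 m or angle between straightedge's own z axis and vertical above 0.35 rad).
It fails at once if cup moved more than 15 mm (distance of cup from where it was at the start of the episode above 0.015 m).
It fails at once if pill case moved more than 15 mm (distance of pill_case from where it was at the start of the episode above 0.015 m).
It fails at once if tweezers moved more than 15 mm (distance of tweezers from where it was at the start of the episode above 0.015 m).
It also fails if it takes over 61 s, if anything falls off the work surface, if the arm or the gripper's body presses on something with over 40 N, if the wrist force passes 120 N, or if a joint passes its speed limit or range.

## Working session

There is one attempt and no reset: what is moved stays moved. The work goes in short steps, Python scripts to look and compute and a tool call to move; the robot and the scene stay as the last step left them, time stands still between calls to the robot, and variables do not carry over. Pictures are saved under pics/ and viewed, at most 10 in all, crops included, and the job is handed in when it is done.

Besides the shell and the picture viewer there is one more tool, called as a command line: name --argument value ..., lists and objects as JSON in quotes. send_rows: Moves the arm, as the interface text tells. Its arguments: {"type":"object","properties":{"increments":{"type":"array"},"jaw":{"type":"number"}},"required":["increments"]}

```bash
mkdir -p pics; cat > h.py <<'E'
import numpy as np, cv2
from plant import ctrl
from scipy.spatial.transform import Rotation as R
def cal(n):
    c=ctrl.calibration(n); A=np.array(c['attitude'],float)
    if A.shape!=(3,3): A=R.from_quat(A).as_matrix() if A.size==4 else R.from_euler('xyz',A,degrees=True).as_matrix()
    return np.array(c['mtx'],float),np.array(c['eye'],float),A,c
def ray(C,rc):
    K,e,A,_=C; d=np.linalg.inv(K)@[rc[1],rc[0],1]; return e,A@np.array([d[0],-d[1],-d[2]])
def onz(C,rc,z):
    e,d=ray(C,rc); return e+d*(z-e[2])/d[2]
def proj(C,p):
    K,e,A,_=C; q=A.T@(np.array(p)-e); v=K@np.array([q[0],-q[1],-q[2]]); return v[1]/v[2],v[0]/v[2]
def tri(Cs,rcs):
    M=np.zeros((3,3));b=np.zeros(3)
    for C,rc in zip(Cs,rcs):
        e,d=ray(C,rc); d=d/np.linalg.norm(d);P=np.eye(3)-np.outer(d,d);M+=P;b+=P@e
    return np.linalg.solve(M,b)
def save(im,n): cv2.imwrite('pics/'+n,im[:,:,::-1])
E
python3 - <<'E'
from h import *
print(ctrl.get_obs(), ctrl.grasp_offset)
for n in ['scene','side','wrist']:
    print(n,ctrl.calibration(n))
    save(ctrl.snapshot(n),n+'0.png')
    for t in ['board','straightedge','bar_end_left','bar_end_right','lever_knob','rail_face','cup','pill_case','tweezers']:
        print(t,[(round(d['conf'],2),np.round(d['pixel'],1)) for d in ctrl.spot_point(t,n)])
E
```

```text
{'clock': 0.0, 'joint_pos': array([-5.21909628e+01,  2.05898523e+01,  6.32671334e-01, -2.11466616e-02,
       -7.01342522e+01, -1.65065608e+01]), 'qvel': array([ 0.06717814, -0.02648502, -0.02882576,  0.10379677,  0.02051553,
       -0.00725196]), 'tau': array([-3.02793469e-04, -5.82718313e+01,  2.93053383e+01,  6.99729905e+00,
        6.70801266e-03, -1.37453117e-04]), 'tool_pos': array([ 0.24501847, -0.62843025,  0.22562894]), 'orientation': array([ 1.79906686e+02, -6.92122007e-03, -1.58704720e+02]), 'force': array([-0.17369629, -0.65876688, -0.06903142]), 'moment': array([ 0.06963121, -0.02342446, -0.02558148]), 'gripper_force': 0.0, 'opening': 0.08740173075964983} 0.0188
scene {'mtx': array([[496.59197121,   0.        , 321.39879172],
       [  0.        , 496.59197121, 200.54900945],
       [  0.        ,   0.        ,   1.        ]]), 'eye': array([ 1.40836409, -0.41512694,  0.75000653]), 'attitude': array([54.17671156,  1.24667956, 66.82299663])}
board [(0.73, array([233. , 323.1])), (0.46, array([244. , 344.8]))]
straightedge [(0.93, array([227.5, 488.2])), (0.91, array([212.
[... 1082 characters left out ...]
ray([159.4, 227. ])), (0.73, array([223.2, 309.7])), (0.71, array([161. , 354.2]))]
lever_knob [(0.73, array([166.7, 324.4]))]
rail_face [(0.83, array([198.7, 348.2]))]
cup [(0.87, array([271.6, 350.7]))]
pill_case [(0.66, array([188.7, 366.9]))]
tweezers [(0.55, array([228.6, 390.3]))]
wrist {'mtx': array([[327.43706894,   0.        , 319.24998911],
       [  0.        , 327.43706894, 197.05012172],
       [  0.        ,   0.        ,   1.        ]]), 'eye': array([ 0.16734196, -0.65849775,  0.3855425 ]), 'attitude': array([-1.80557269e+01, -4.09732807e-03,  1.11336650e+02])}
board []
straightedge []
bar_end_left []
bar_end_right []
lever_knob []
rail_face []
cup []
pill_case []
tweezers []
```

View pics/scene0.png

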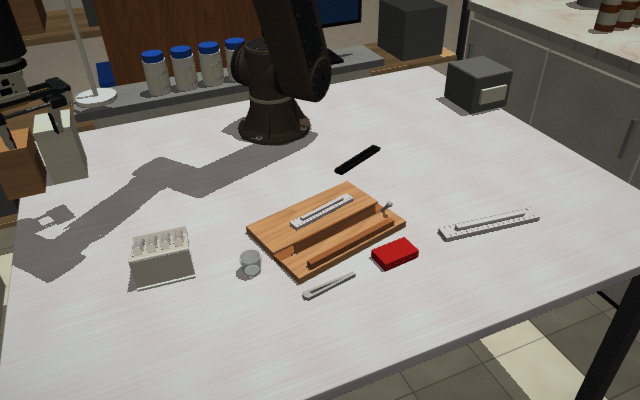

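View pics/side0.png

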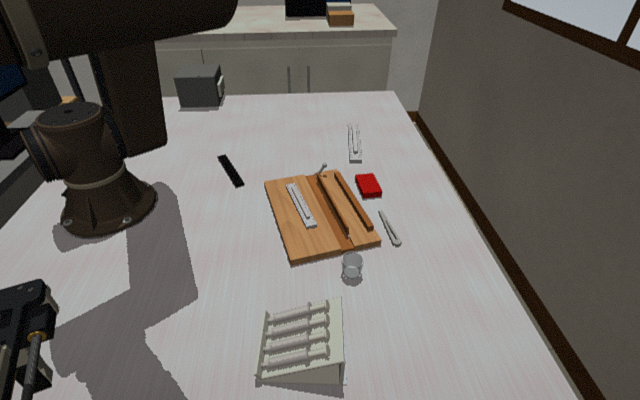

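```bash
python3 - <<'E'
from h import *
S=cal('scene');D=cal('side')
for n,a,b in [('se?',(212.8,322.5),(206.9,299.9)),('left',(195,349.4),(189.7,287.3)),('right',(227.7,296.1),(223.2,309.7)),('knob',(199.6,388.9),(166.7,324.4)),('rail',(244.7,348.6),(198.7,348.2)),('cup',(271.8,253.6),(271.6,350.7)),('pill',(256.3,394.6),(188.7,366.9)),('tw',(286.2,330.6),(228.6,390.3)),('board',(233,323.1),(213.3,314.5)),('se2',(157.7,359.6),(171.8,231.7)),('se3',(227.5,488.2),(141.4,354.2))]:
    p=tri([S,D],[a,b]); print(n,p.round(4),np.round(np.array(proj(S,p))-a,1),np.round(np.array(proj(D,p))-b,1))
E
```

```text
se? [ 0.5126 -0.0463  0.0135] [ 0.1 -0.1] [-0.1 -0.1]
left [0.4773 0.0415 0.0117] [ 2.2 -0.9] [-2.  -0.8]
right [ 0.537  -0.122   0.0167] [-2.  1.] [2.  0.9]
knob [0.5856 0.0928 0.0517] [ 2.5 -1. ] [-2.1 -0.8]
rail [ 0.644  -0.0356  0.0185] [-2.6  1.2] [2.2 1. ]
cup [ 0.6198 -0.2553 -0.0052] [-0.6  0.4] [0.7 0.3]
pill [ 0.7071  0.0448 -0.0036] [ 0.3 -0.1] [-0.2 -0.1]
tw [ 7.356e-01 -1.248e-01 -6.000e-04] [ 0.6 -0.4] [-0.6 -0.3]
board [ 0.553  -0.0595 -0.0076] [-2.4  1.1] [2.3 1. ]
se2 [ 3.051e-01  1.582e-01 -3.000e-04] [ 1.9 -0.6] [-1.7 -0.7]
se3 [7.093e-01 3.005e-01 3.000e-04] [-1.8  0.7] [1.2 0.5]
```

Candidates in the scene picture are the black bar at (158,360), the white bar on the deck at (213,322), and a longer white bar off the board at (228,488). The one on the deck fits, being the smaller of the two that aren't black. I'll confirm it in a wrist crop from above.

send_rows --increments '[[[0.25,0.45,0.2,0.15],[0.5,0.95,0.4,0.3],[0.5,0.95,0.4,0.33],[0.5,0.95,0.4,0.33]]]'

```text
clock: 2.0
tool_pos: [0.3461, -0.4371, 0.3081]
orientation: [-179.9, 0.0, -130.2]
force: [0.6, -0.4, 0.5]
opening: 0.0873
gripper_force: 0.0
```

send_rows --increments '[[[0.25,0.45,0,0.12],[0.5,0.95,0,0.24],[0.5,0.95,0,0.33],[0.5,0.95,0,0.33]]]'

```text
clock: 2.5
tool_pos: [0.4462, -0.2463, 0.307]
orientation: [-179.9, 0.0, -101.7]
force: [-0.8, -0.2, -0.4]
opening: 0.0876
gripper_force: 0.0
```

send_rows --increments '[[[0.25,0.45,0,0.12],[0.5,0.93,0,0.24],[0.5,0.93,0,0.32],[0.5,0.93,0,0.32],[0.5,0.93,0,0.32],[0.5,0.93,0,0.32]]]'

```text
clock: 3.25
tool_pos: [0.5448, -0.0635, 0.3066]
orientation: [180.0, -0.0, -74.5]
force: [-0.6, -0.3, 0.4]
opening: 0.0876
gripper_force: 0.0
```

```bash
cat > look.py <<'E'
from h import *
import sys
o=ctrl.get_obs();print(o['clock'],o['tool_pos'],o['orientation'],o['joint_pos'].round(1))
W=cal('wrist'); im=ctrl.snapshot('wrist'); save(im,sys.argv[1])
for t,z in [('straightedge',.02),('bar_end_left',.025),('bar_end_right',.025),('lever_knob',.0465),('rail_face',.0185),('board',0),('cup',0),('pill_case',0),('tweezers',0)]:
    print(t,[(round(d['conf'],2),np.round(d['pixel'],1),onz(W,d['pixel'],z)[:2].round(4)) for d in ctrl.spot_point(t,'wrist')])
E
python3 look.py w1.png
```

```text
3.25 [ 0.54482473 -0.0634843   0.30662994] [ 1.79991527e+02 -5.25270101e-03 -7.45198125e+01] [ 13.8   6.1  -7.9   0.  -76.    1.7]
straightedge [(0.93, array([313.2, 424.7]), array([0.312, 0.141])), (0.67, array([170.2, 338.6]), array([ 0.5139, -0.0491]))]
bar_end_left [(0.87, array([226.3, 334.5]), array([0.4964, 0.0318]))]
bar_end_right [(0.63, array([354.6, 426.3]), array([0.2822, 0.2145])), (0.6, array([107.9, 340.2]), array([ 0.5362, -0.1302]))]
lever_knob [(0.93, array([254. , 259.4]), array([0.5911, 0.0929]))]
rail_face [(0.91, array([153.8, 245.4]), array([ 0.644 , -0.0366])), (0.18, array([226.9, 337.7]), array([0.4905, 0.034 ]))]
board [(0.9, array([155.6, 310.6]), array([ 0.5563, -0.0547]))]
cup [(0.57, array([ 71.4, 194.3]), array([ 0.7346, -0.1225]))]
pill_case []
tweezers [(0.85, array([ 72.7, 191.6]), array([ 0.7378, -0.1199]))]
```

```bash
python3 - <<'E'
import cv2
im=cv2.imread('pics/w1.png'); cv2.imwrite('pics/w1c.png',cv2.resize(im[70:330,180:480],None,fx=2.3,fy=2.3,interpolation=cv2.INTER_CUBIC))
from h import *
S=cal('scene');D=cal('side')
a=tri([S,D],[(211.8,530.6),(128,351.4)]);b=tri([S,D],[(234.9,446.1),(161,354.2)]);print('far white span',np.linalg.norm(a-b)) 
W=cal('wrist')
for n,*q in [('se',(212.8,322.5),(206.9,299.9),(170.2,338.6)),('left',(195,349.4),(189.7,287.3),(226.3,334.5)),('right',(227.7,296.1),(223.2,309.7),(107.9,340.2)),('knob',(199.6,388.9),(166.7,324.4),(254,259.4)),('rail',(244.7,348.6),(198.7,348.2),(153.8,245.4)),('board',(233,323.1),(213.3,314.5),(155.6,310.6))]:
    p=tri([S,D,W],q); print(n,p.round(4),[np.round(np.array(proj(C,p))-r,1) for C,r in zip([S,D,W],q)])
E
```

```text
far white span 0.22970635748288012
se [ 0.5131 -0.0469  0.0139] [array([ 0.2, -0.2]), array([-0.1,  0.1]), array([0.4, 0.2])]
left [0.4857 0.037  0.0157] [array([ 3.1, -1. ]), array([-2.3,  2.2]), array([2.2, 5.9])]
right [ 0.5373 -0.1258  0.019 ] [array([-2.3, -0.5]), array([2.4, 1. ]), array([ 2.6, -1.7])]
knob [0.5882 0.0905 0.0534] [array([ 2.8, -1.3]), array([-2.2,  0.2]), array([1.1, 1.8])]
rail [ 0.6442 -0.0359  0.0187] [array([-2.6,  1.1]), array([2.3, 1.1]), array([0.2, 0.1])]
board [ 0.5541 -0.0564 -0.0085] [array([-2.3,  2.5]), array([1.7, 1.3]), array([-2.1,  2.3])]
```

View pics/w1c.png

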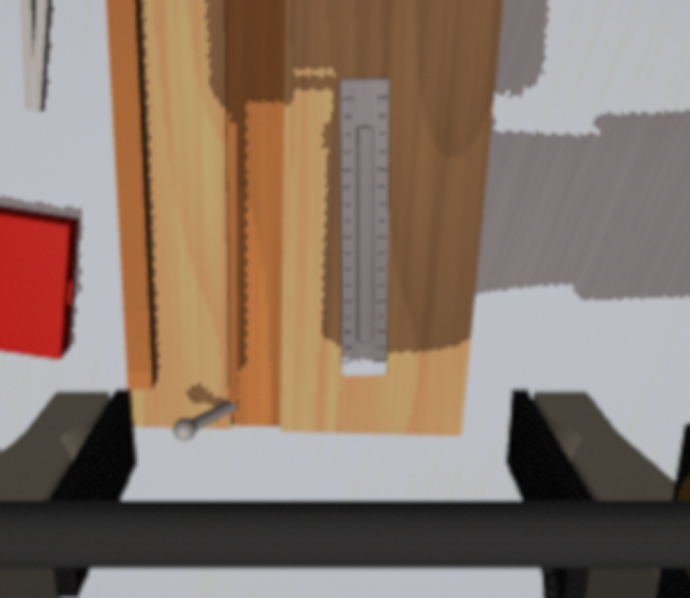

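The straightedge is on the deck, at about (338,170) in the full wrist frame. It measures about 180 mm, is grey-white with a rib, and has the gate and rail to its left. The far white bar spans about 230 mm, so the deck one is the smaller and is the one meant. The gate looks about upright, with the knob at (259,254).

```bash
python3 - <<'E'
from h import *
W=cal('wrist')
f=lambda u,v,z: onz(W,(v/2.3+70,u/2.3+180),z)[:2]
ang=lambda a,b: np.degrees(np.arctan2(-(b-a)[0],(b-a)[1]))
c=[f(340,79,.03),f(388,80,.03),f(386,375,.03),f(342,375,.03)]
print('bar',np.round(c,4),np.mean(c,0).round(4),ang(c[0],c[3]),ang(c[1],c[2]),np.linalg.norm(c[0]-c[3]),np.linalg.norm(c[0]-c[1]))
for n,a,b,z in [('front edge',(500,0),(463,434),.02),('deck/recess',(285,80),(281,430),.02),('rail top front',(147,20),(153,380),.0345),('rail back top',(108,0),(131,387),.0345)]:
    p,q=f(*a,z),f(*b,z);print(n,p.round(4),q.round(4),ang(p,q))
m=ctrl.trace('straightedge','wrist')
for d in m[:3]:
    r=cv2.minAreaRect(np.argwhere(d['mask'])[:,::-1].astype(np.float32)); B=cv2.boxPoints(r)
    P=np.array([onz(W,(v,u),.03)[:2] for u,v in B]); print(round(d['conf'],2),d['bbox'],P.round(4).tolist(),P.mean(0))
k=[(round(d['conf'],2),d['pixel'].round(1) if hasattr(d['pixel'],'round') else d['pixel']) for d in ctrl.spot_point('lever_knob','wrist')];print(k)
E
```

```text
bar [[ 0.5535 -0.1299]
 [ 0.5276 -0.1366]
 [ 0.4759  0.0352]
 [ 0.5027  0.0426]] [ 0.5149 -0.0472] 16.404571608855044 16.73128512938138 0.1798703347284488 0.026754153738215467
front edge [ 0.4796 -0.1937] [0.4121 0.0664] 14.544844270357443
deck/recess [ 0.5832 -0.1207] [0.5291 0.0959] 14.025984812365358
rail top front [ 0.6622 -0.1316] [0.6164 0.0757] 12.468329088604028
rail back top [ 0.6843 -0.1359] [0.6287 0.0841] 14.177969100340317
0.94 [416.4, 316.3, 435.6, 347.7] [[0.3303, 0.1484], [0.3056, 0.1371], [0.276, 0.1935], [0.3016, 0.2053]] [0.30340563 0.17108879]
0.78 [328.4, 103.3, 348.4, 233.7] [[0.5531, -0.1292], [0.5271, -0.1364], [0.4743, 0.0347], [0.5037, 0.0428]] [ 0.51454142 -0.04703629]
0.59 [220.9, 30.7, 403.7, 263.7] [[0.6503, 0.129], [0.6972, -0.1796], [0.4906, -0.2315], [0.3926, 0.0659]] [ 0.55768912 -0.05405072]
[(0.93, [254.0, 259.4])]
```

send_rows --increments '[[[0.1,0.25,-0.2,0],[0.2,0.5,-0.5,0],[0.22,0.77,-0.75,0],[0.22,0.77,-1,0],[0.22,0.77,-1,0],[0.22,0.77,-1,0]]]' --jaw 0.5

```text
clock: 4.6
tool_pos: [0.5893, 0.091, 0.1065]
orientation: [179.9, -0.0, -74.4]
force: [0.0, 0.2, 0.3]
opening: 0.0443
gripper_force: 0.0
```

```bash
python3 look.py w2.png
```

```text
4.6 [0.58928118 0.09095286 0.10654946] [ 1.79926888e+02 -4.44137439e-02 -7.44267364e+01] [ 27.6  19.2 -18.4   0.  -52.5 -12. ]
straightedge [(0.61, array([ 44. , 479.9]), array([ 0.5149, -0.0481]))]
bar_end_left [(0.72, array([166.1, 465.3]), array([0.4928, 0.0331])), (0.49, array([253.6, 597. ]), array([0.3593, 0.0718]))]
bar_end_right [(0.65, array([261.1, 175.9]), array([0.6906, 0.1713]))]
lever_knob [(0.9, array([215.6, 320.8]), array([0.5888, 0.0925]))]
rail_face [(0.67, array([  6.5, 295.3]), array([ 0.6425, -0.0364]))]
board [(0.91, array([ 18.4, 417.2]), array([ 0.5577, -0.0563])), (0.73, array([167.9, 468.6]), array([0.477 , 0.0361]))]
cup []
pill_case [(0.56, array([ 93.8, 187. ]), array([0.7106, 0.0405]))]
tweezers []
```

View pics/w2.png

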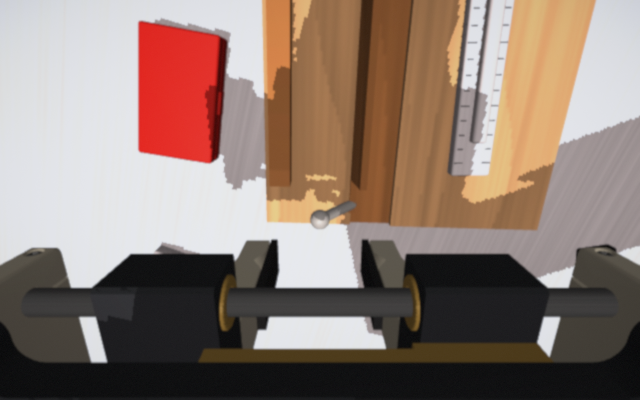

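Wrist view: the knob at (216,321) is centred between the fingers and the rod points to the gate. I'll descend and fold.

send_rows --increments '[[[0,0,-0.25,0],[0,0,-0.36,0],[0,0,-0.36,0],[-0.05,-0.012,-0.36,0],[-0.1,-0.025,-0.36,0],[-0.15,-0.038,-0.36,0],[-0.2,-0.05,-0.36,0],[-0.24,-0.06,-0.36,0],[-0.27,-0.07,-0.36,0],[-0.27,-0.07,-0.36,0]]]'

```text
clock: 6.35
tool_pos: [0.5346, 0.0769, 0.0345]
orientation: [180.0, -0.0, -74.5]
force: [-0.1, 0.8, -0.3]
opening: 0.0437
gripper_force: 0.0
```

send_rows --increments '[[[-0.015,-0.004,0,0],[-0.025,-0.006,0,0],[-0.025,-0.006,0,0]]]'

```text
clock: 6.72
tool_pos: [0.5304, 0.076, 0.0346]
orientation: [-180.0, -0.0, -74.5]
force: [0.5, 0.5, 0.6]
opening: 0.0439
gripper_force: 0.5
```

send_rows --increments '[[[-0.01,-0.0025,0,0],[-0.02,-0.005,0,0],[-0.02,-0.005,0,0]]]'

```text
clock: 7.1
tool_pos: [0.5282, 0.0758, 0.0355]
orientation: [-179.8, 0.0, -74.4]
force: [5.0, -0.1, 1.6]
opening: 0.0437
gripper_force: 2.5
```

send_rows --increments '[[[-0.01,-0.0025,0,0],[-0.02,-0.005,0,0],[-0.02,-0.005,0,0]]]'

```text
clock: 7.48
tool_pos: [0.5263, 0.0757, 0.0364]
orientation: [-179.5, 0.0, -74.4]
force: [9.6, 0.0, 3.4]
opening: 0.0438
gripper_force: 4.3
```

send_rows --increments '[[[0.04,0.01,0,0],[0.04,0.01,0.25,0],[0.04,0.01,0.45,0],[0,-0.25,0.6,0],[-0.05,-0.5,0.6,0.01],[-0.05,-0.61,0.6,0.01],[-0.05,-0.61,0.6,0.01]]]'

```text
clock: 8.35
tool_pos: [0.5108, -0.0495, 0.1539]
orientation: [179.9, 0.0, -73.8]
force: [-0.1, -0.4, 0.4]
opening: 0.044
gripper_force: 0.0
```

```bash
python3 look.py w3.png; python3 - <<'E'
from h import *
W=cal('wrist')
for t in ['straightedge','gate']:
  for d in ctrl.trace(t,'wrist')[:2]:
    r=cv2.minAreaRect(np.argwhere(d['mask'])[:,::-1].astype(np.float32))
    P=np.array([onz(W,(v,u),.03)[:2] for u,v in cv2.boxPoints(r)]); print(t,round(d['conf'],2),d['bbox'],P.round(4).tolist(),P.mean(0))
E
```

```text
8.35 [ 0.51081441 -0.04951765  0.15394563] [ 1.79857680e+02  2.92951047e-02 -7.37711102e+01] [ 16.4   9.  -25.3  -0.  -55.9  -0.1]
straightedge [(0.93, array([185. , 316.3]), array([ 0.5142, -0.0485]))]
bar_end_left [(0.78, array([268.6, 316.7]), array([0.4902, 0.0332]))]
bar_end_right [(0.88, array([ 87.5, 314.8]), array([ 0.5392, -0.1307])), (0.6, array([328.2, 104. ]), array([0.6872, 0.165 ]))]
lever_knob []
rail_face [(0.81, array([157.2, 176.2]), array([ 0.6436, -0.0378]))]
board [(0.88, array([161., 275.]), array([ 0.5579, -0.055 ]))]
cup []
pill_case [(0.88, array([207.5, 103.9]), array([0.7129, 0.04  ])), (0.59, array([267.8, 313.7]), array([0.4896, 0.0472]))]
tweezers [(0.64, array([28. , 96.5]), array([ 0.7328, -0.1249]))]
straightedge 0.79 [83.1, 319.6, 106.3, 363.9] [[0.7115, 0.1626], [0.695, 0.1516], [0.6772, 0.2072], [0.6946, 0.2191]] [0.69458666 0.18512394]
straightedge 0.71 [298.6, 82.9, 333.0, 279.8] [[0.5074, 0.0467], [0.5551, -0.1274], [0.5284, -0.1353], [0.4751, 0.0372]] [ 0.51649063 -0.04468912]
gate 0.86 [223.0, 18.3, 264.5, 259.0] [[0.6259, -0.1573], [0.5972, -0.1669], [0.5406, 0.0331], [0.5765, 0.0455]] [ 0.58503812 -0.06138982]
```

View pics/w3.png

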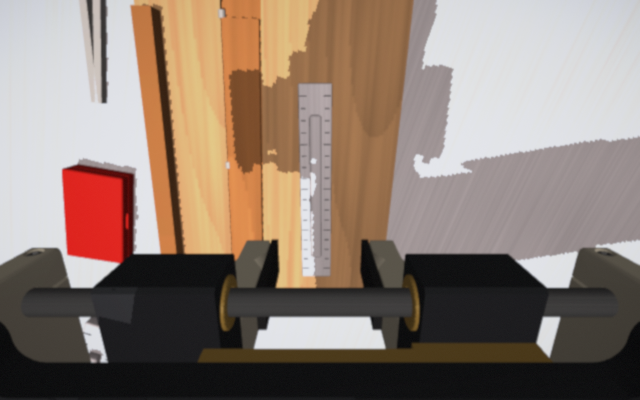

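The gate lies folded in its recess, with the bar at (185,316) still on the deck. I'll grip the rib.

send_rows --increments '[[[0.01,0.005,-0.25,0],[0.02,0.01,-0.5,0],[0.02,0.01,-0.605,0],[0.02,0.01,-0.605,0]]]'

```text
clock: 9.45
tool_pos: [0.515, -0.0463, 0.0321]
orientation: [179.8, 0.0, -73.6]
force: [0.4, 1.1, 0.2]
opening: 0.0438
gripper_force: 0.0
```

send_rows --increments '[[[0,0,0,0],[0,0,0,0],[0,0,0,0],[0,0,0,0]]]' --jaw 0

```text
clock: 9.95
tool_pos: [0.5162, -0.0461, 0.0341]
orientation: [-180.0, 0.0, -73.6]
force: [-0.6, -0.0, 2.3]
opening: 0.0094
gripper_force: 25.9
```

send_rows --increments '[[[0.05,0.003,0,-0.01],[0.11,0.006,0,-0.02],[0.17,0.01,0,-0.023],[0.23,0.014,0,-0.023],[0.29,0.018,0,-0.023],[0.35,0.022,0,-0.023],[0.41,0.026,-0.003,-0.023],[0.46,0.03,-0.006,-0.023],[0.48,0.03,-0.008,-0.023],[0.48,0.03,-0.008,-0.023],[0.48,0.03,-0.008,-0.023]]]'

```text
clock: 11.32
tool_pos: [0.6127, -0.0402, 0.0326]
orientation: [-180.0, -0.0, -75.6]
force: [-2.2, -0.2, 6.7]
opening: 0.0093
gripper_force: 30.0
```

```bash
python3 look.py w4.png;python3 - <<'E'
from h import *
for n in ['scene','side']:
    im=ctrl.snapshot(n); save(im,n+'4.png')
E
```

```text
11.325 [ 0.61265534 -0.04023406  0.0325564 ] [-1.79996942e+02 -2.11286762e-02 -7.55769904e+01] [ 14.5  25.5 -20.1   0.  -44.4  -0.1]
straightedge [(0.84, array([243.5, 317.7]), array([ 0.6145, -0.0393])), (0.49, array([ 83.9, 321.1]), array([ 0.6345, -0.1242]))]
bar_end_left [(0.49, array([302.2, 152.6]), array([0.701 , 0.0204]))]
bar_end_right [(0.59, array([ 83.9, 319.1]), array([ 0.6355, -0.1238]))]
lever_knob []
rail_face [(0.55, array([238.2, 264.3]), array([ 0.6452, -0.0341]))]
board [(0.88, array([228.1, 411.9]), array([ 0.5569, -0.0552]))]
cup []
pill_case [(0.79, array([304.1, 153.8]), array([0.71 , 0.043]))]
tweezers [(0.84, array([ 38.2, 136.8]), array([ 0.7351, -0.1223]))]
```

View pics/w4.png

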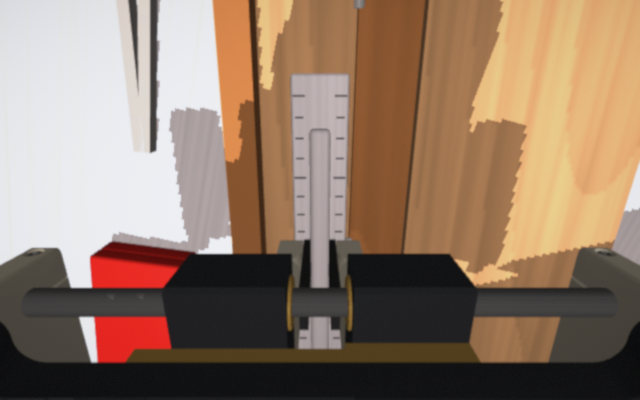

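The gripped bar lies in the channel, parallel to the rail with a small gap left. I'll release and finish by pushing from behind with shut fingers, because the finger would hit the rail if I stayed gripped.

send_rows --increments '[[[0,0,0,0],[0,0,0,0],[0,0,0.1,0],[0,0,0.25,0],[0,0,0.25,0]]]' --jaw 0.15

```text
clock: 12.55
tool_pos: [0.6142, -0.0397, 0.0843]
orientation: [-179.7, -0.0, -75.6]
force: [0.9, -0.8, -1.1]
opening: 0.0135
gripper_force: 0.0
```

send_rows --increments '[[[-0.1,-0.025,0,0],[-0.2,-0.05,0,0],[-0.2,-0.05,-0.15,0],[-0.2,-0.05,-0.28,0],[-0.2,-0.05,-0.28,0]]]' --jaw 0

```text
clock: 13.18
tool_pos: [0.5704, -0.0504, 0.0237]
orientation: [179.7, 0.0, -75.6]
force: [-0.5, 0.0, 0.3]
opening: 0.0004
gripper_force: 0.0
```

send_rows --increments '[[[0.02,0.005,0,0],[0.05,0.0125,0,0],[0.08,0.02,0,0],[0.1,0.025,0,0],[0.1,0.025,0,0]]]'

```text
clock: 13.8
tool_pos: [0.5927, -0.0451, 0.0267]
orientation: [-180.0, -0.0, -75.6]
force: [-2.4, -1.3, 5.6]
opening: 0.0003
gripper_force: 2.8
```

```bash
python3 look.py w5.png
```

```text
13.8 [ 0.59269249 -0.04508821  0.02668228] [-1.79974532e+02 -1.42623283e-02 -7.55785966e+01] [ 14.5  24.5 -23.    0.  -42.5  -0.1]
straightedge [(0.62, array([243.7, 270.9]), array([ 0.6205, -0.0403]))]
bar_end_left []
bar_end_right [(0.68, array([ 82., 263.]), array([ 0.6408, -0.1229]))]
lever_knob []
rail_face [(0.64, array([240.3, 229.9]), array([ 0.6432, -0.0359]))]
board [(0.56, array([232.9, 380.4]), array([ 0.5571, -0.0541]))]
cup []
pill_case [(0.95, array([307.3, 118.7]), array([0.7103, 0.0415]))]
tweezers [(0.57, array([38.7, 92. ]), array([ 0.7344, -0.1211]))]
```

View pics/w5.png

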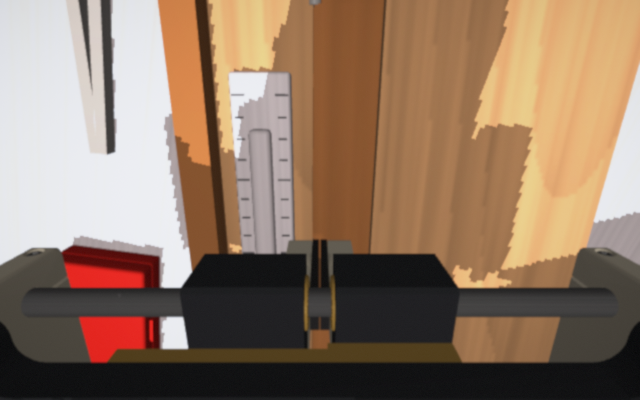

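The bar is in the channel, still short of the rail by about 10 mm by estimate. The tip rode up 3 mm, so I'll back off, go lower and continue.

send_rows --increments '[[[-0.03,-0.0075,0,0],[-0.04,-0.01,-0.01,0],[-0.04,-0.01,-0.015,0],[-0.04,-0.01,-0.015,0]]]'

```text
clock: 14.8
tool_pos: [0.5842, -0.0471, 0.0228]
orientation: [180.0, -0.0, -75.6]
force: [0.2, -0.0, -0.1]
opening: 0.0002
gripper_force: 0.0
```

send_rows --increments '[[[0.02,0.005,0,0],[0.04,0.01,0,0],[0.06,0.015,0,0],[0.075,0.018,0,0],[0.075,0.018,0,0]]]'

```text
clock: 15.42
tool_pos: [0.5995, -0.0434, 0.0229]
orientation: [-180.0, -0.0, -75.6]
force: [-0.7, -0.8, -0.3]
opening: 0.0004
gripper_force: 0.0
```

send_rows --increments '[[[0.01,0.0025,0,0],[0.02,0.005,0,0],[0.02,0.005,0,0]]]'

```text
clock: 15.8
tool_pos: [0.6005, -0.0431, 0.0225]
orientation: [179.7, 0.0, -75.6]
force: [-7.5, -1.1, 5.9]
opening: 0.0007
gripper_force: 3.9
```

send_rows --increments '[[[0.005,0.001,0,0],[0.01,0.0025,0,0],[0.01,0.0025,0,0]]]'

```text
clock: 16.18
tool_pos: [0.6005, -0.0432, 0.0223]
orientation: [179.5, 0.0, -75.7]
force: [-12.7, -2.1, 10.7]
opening: 0.0004
gripper_force: 6.5
```

```bash
python3 look.py w6.png
```

```text
16.175 [ 0.60054719 -0.0431691   0.02230824] [ 1.79517267e+02  3.62624621e-02 -7.56542876e+01] [ 14.4  25.6 -21.7  -0.1 -43.1  -0.1]
straightedge [(0.77, array([246.7, 265.7]), array([ 0.6305, -0.0384]))]
bar_end_left []
bar_end_right [(0.69, array([ 79.2, 255.6]), array([ 0.6512, -0.1215]))]
lever_knob []
rail_face [(0.64, array([243.7, 241. ]), array([ 0.644 , -0.0361]))]
board [(0.88, array([232.1, 395.4]), array([ 0.5574, -0.0565]))]
cup []
pill_case [(0.87, array([312. , 125.3]), array([0.7108, 0.041 ]))]
tweezers [(0.7, array([ 36., 101.]), array([ 0.7341, -0.1219]))]
```

Force rises with no further travel, so the bar is against the rail. I'll back off and look from above.

send_rows --increments '[[[-0.1,-0.025,0,0],[-0.1,-0.025,0.05,0],[-0.1,-0.025,0.35,0],[-0.1,-0.025,0.65,0],[-0.1,0.05,0.95,0],[-0.1,0.15,1,0],[-0.1,0.15,1,0],[-0.1,0.15,1,0]]]' --jaw 0.5

```text
clock: 17.68
tool_pos: [0.5848, -0.0119, 0.222]
orientation: [179.9, 0.0, -75.6]
force: [0.5, -1.2, -0.9]
opening: 0.0437
gripper_force: 0.0
```

```bash
python3 look.py w7.png; python3 - <<'E'
from h import *
im=cv2.imread('pics/w7.png'); cv2.imwrite('pics/w7c.png',cv2.resize(im[20:300,180:400],None,fx=2.1,fy=2.1,interpolation=cv2.INTER_CUBIC))
E
```

```text
17.675 [ 0.58480478 -0.01193289  0.22197907] [ 1.79916037e+02  8.37659149e-03 -7.55661777e+01] [ 18.   12.4 -11.4  -0.  -66.4  -3.5]
straightedge [(0.74, array([135.4, 286.3]), array([ 0.6296, -0.0384]))]
bar_end_left [(0.83, array([204.6, 284.6]), array([0.6138, 0.0384]))]
bar_end_right [(0.86, array([ 49.3, 286.6]), array([ 0.6477, -0.1223]))]
lever_knob [(0.76, array([259.8, 341.5]), array([0.5357, 0.0797]))]
rail_face [(0.81, array([131.4, 274.9]), array([ 0.6427, -0.0393]))]
board [(0.86, array([133.8, 351.8]), array([ 0.5582, -0.056 ]))]
cup []
pill_case [(0.89, array([179.4, 208.9]), array([0.7094, 0.0389]))]
tweezers [(0.73, array([ 29.1, 206.2]), array([ 0.7363, -0.1222]))]
```

View pics/w7c.png

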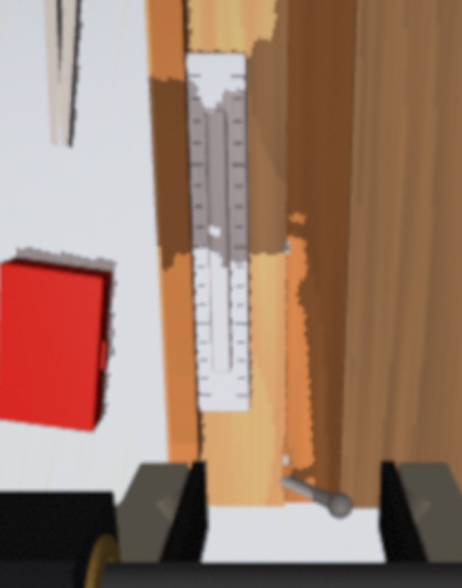

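Crop: the bar lies along the rail with no visible gap, its left edge from (186,55) to (199,410), and the gate is folded with the knob at (340,505). I'll check the flushness numerically.

```bash
python3 - <<'E'
from h import *
W=cal('wrist'); im=cv2.cvtColor(cv2.imread('pics/w7.png'),cv2.COLOR_BGR2GRAY)
raw=cv2.imread('pics/w7.png').astype(int)
u=np.array([np.cos(np.radians(14.3)),np.sin(np.radians(14.3))]);v=np.array([-u[1],u[0]]);o=np.array([.557,-.057])
for r in (36,44,50,60,90,120,150,180,200,212,220,228,236):
    seg=raw[r,250:300]; sat=seg.max(1)-seg.min(1)
    print(r,' '.join(f"{a}/{b}" for a,b in zip(im[r,252:282],sat[2:32])))
def b(r,c,z): p=onz(W,(r,c),z)[:2]-o; return (np.array([p@u,p@v])*1000).round(1)
print(b(46,268.6,.0285),b(215,274.8,.0285))
E
```

```text
36 137/119 132/123 132/123 132/123 131/122 132/122 132/122 132/123 131/123 131/123 131/122 132/123 132/123 129/121 113/107 77/74 57/47 81/56 120/73 151/85 170/93 175/95 175/95 172/97 169/101 168/103 167/104 165/105 165/105 168/103
44 143/117 133/124 133/124 134/124 132/123 134/124 133/123 133/123 134/123 133/123 133/123 134/123 134/123 131/121 120/112 91/83 67/42 87/34 116/46 134/58 153/68 154/69 136/60 131/57 140/62 150/69 151/73 149/74 150/75 146/72
50 148/112 137/122 135/123 134/123 134/124 134/123 135/124 134/124 134/124 134/124 134/124 135/124 133/123 133/123 127/117 115/82 140/20 192/5 212/8 215/9 214/9 214/10 215/9 215/9 214/9 214/9 215/9 215/9 215/9 215/9
60 98/67 84/73 80/74 81/75 81/75 80/76 81/76 81/76 80/75 81/75 80/75 81/75 80/75 81/76 78/75 74/62 76/30 111/12 140/10 152/9 166/6 191/6 209/9 215/8 215/9 215/9 216/9 215/9 216/9 216/9
90 158/28 116/56 91/72 82/75 82/75 82/76 82/76 81/75 81/77 81/77 82/76 82/75 81/76 82/75 81/75 80/75 75/63 75/32 109/13 140/11 148/10 147/10 147/10 148/11 147/10 136/10 123/10 132/9 142/11 148/11
120 214/7 190/5 134/38 97/68 85/74 82/75 82/76 
[... 1011 characters left out ...]

220 220/6 219/5 219/5 220/5 219/6 218/3 206/19 181/75 159/113 145/126 141/130 142/130 141/131 141/130 142/130 142/130 141/131 141/130 142/130 141/131 137/127 117/109 77/69 93/63 139/88 164/102 172/106 174/106 174/106 174/106
228 219/5 219/5 219/6 219/6 220/7 218/5 211/11 192/55 168/100 150/122 142/129 141/130 141/130 141/131 141/131 141/131 141/131 140/132 140/131 141/130 138/128 120/111 80/75 68/53 100/66 136/85 166/102 173/105 175/105 174/105
236 220/4 220/4 219/6 219/6 219/6 219/2 215/5 201/33 176/88 160/124 153/135 152/138 151/138 151/139 151/138 151/138 151/139 151/139 151/138 150/138 149/136 133/122 102/90 110/77 150/95 170/105 174/107 173/106 174/106 175/105
[ 89.7 -88.6] [90.7 89.9]
```

Edge profiles are uniform along the whole bar, so it is flush. Next is raising the gate.

send_rows --increments '[[[-0.12,0.23,-0.2,0],[-0.24,0.46,-0.4,0],[-0.24,0.46,-0.6,0],[-0.24,0.46,-0.8,0],[-0.24,0.46,-0.935,0],[-0.24,0.46,-0.935,0],[-0.24,0.46,-0.935,0]]]'

```text
clock: 19.05
tool_pos: [0.538, 0.0803, 0.037]
orientation: [-179.9, -0.0, -75.6]
force: [0.4, 0.7, 1.3]
opening: 0.0441
gripper_force: 0.0
```

send_rows --increments '[[[0.05,0.0125,0,0],[0.09,0.0225,0,0],[0.13,0.0325,0,0],[0.17,0.0425,0,0],[0.21,0.0525,0,0],[0.25,0.0625,0,0],[0.28,0.072,0,0],[0.28,0.072,0,0]]]'

```text
clock: 20.05
tool_pos: [0.5937, 0.0946, 0.0358]
orientation: [-180.0, -0.0, -75.6]
force: [0.0, -0.3, 0.6]
opening: 0.0442
gripper_force: 0.1
```

send_rows --increments '[[[0.01,0.0025,0,0],[0.02,0.005,0,0],[0.02,0.005,0,0]]]'

```text
clock: 20.42
tool_pos: [0.5973, 0.0955, 0.036]
orientation: [-180.0, 0.0, -75.6]
force: [-1.4, 0.1, 1.2]
opening: 0.0438
gripper_force: 0.3
```

send_rows --increments '[[[0.01,0.0025,0,0],[0.015,0.004,0,0],[0.015,0.004,0,0]]]'

```text
clock: 20.8
tool_pos: [0.5998, 0.0961, 0.0358]
orientation: [180.0, -0.0, -75.6]
force: [-2.3, -0.1, 1.0]
opening: 0.0441
gripper_force: 1.1
```

send_rows --increments '[[[0.01,0.0025,0,0],[0.015,0.004,0,0],[0.015,0.004,0,0]]]'

```text
clock: 21.18
tool_pos: [0.6007, 0.0961, 0.0352]
orientation: [179.7, -0.0, -75.6]
force: [-8.2, -0.8, 3.5]
opening: 0.0439
gripper_force: 4.0
```

send_rows --increments '[[[0.01,0.0025,0,0],[0.01,0.0025,0,0]]]'

```text
clock: 21.42
tool_pos: [0.6012, 0.0961, 0.0348]
orientation: [179.5, -0.0, -75.7]
force: [-12.7, -0.7, 6.1]
opening: 0.0435
gripper_force: 6.2
```

send_rows --increments '[[[-0.05,-0.012,0,0],[-0.05,-0.012,0.1,0],[-0.05,-0.012,0.4,0],[-0.05,-0.05,0.7,0],[-0.1,-0.3,1,0],[-0.1,-0.5,1,0],[-0.1,-0.5,1,0],[-0.1,-0.5,1,0]]]'

```text
clock: 22.42
tool_pos: [0.5855, -0.0025, 0.2361]
orientation: [-179.9, 0.0, -75.6]
force: [1.0, 0.2, -0.9]
opening: 0.0437
gripper_force: 0.0
```

```bash
python3 look.py w8.png; python3 - <<'E'
import cv2
im=cv2.imread('pics/w8.png'); cv2.imwrite('pics/w8c.png',cv2.resize(im[20:300,180:400],None,fx=2.1,fy=2.1,interpolation=cv2.INTER_CUBIC))
E
```

```text
22.425 [ 0.58552088 -0.00252962  0.23614371] [-1.79914791e+02  9.42853263e-03 -7.56376274e+01] [ 18.9  11.8 -10.2  -0.  -67.9  -4.5]
straightedge [(0.57, array([127.1, 290.7]), array([ 0.629, -0.037]))]
bar_end_left [(0.64, array([198.2, 288.8]), array([0.6124, 0.0441]))]
bar_end_right [(0.94, array([ 39.1, 288.4]), array([ 0.6508, -0.1238])), (0.59, array([197.5, 291.5]), array([0.6095, 0.0424]))]
lever_knob [(0.97, array([244.2, 293.6]), array([0.5941, 0.0908]))]
rail_face [(0.94, array([124.2, 279. ]), array([ 0.6426, -0.0367])), (0.56, array([ 41.7, 290.3]), array([ 0.6491, -0.1226]))]
board [(0.62, array([125.6, 353.6]), array([ 0.5584, -0.0548]))]
cup []
pill_case [(0.71, array([172.8, 214. ]), array([0.7099, 0.0434])), (0.58, array([126. , 287.9]), array([ 0.6337, -0.035 ])), (0.42, array([124.1, 281.6]), array([ 0.6414, -0.0353]))]
tweezers [(0.82, array([ 20.7, 213.3]), array([ 0.7363, -0.124 ])), (0.5, array([123.6, 276.4]), array([ 0.6475, -0.0343]))]
```

View pics/w8c.png

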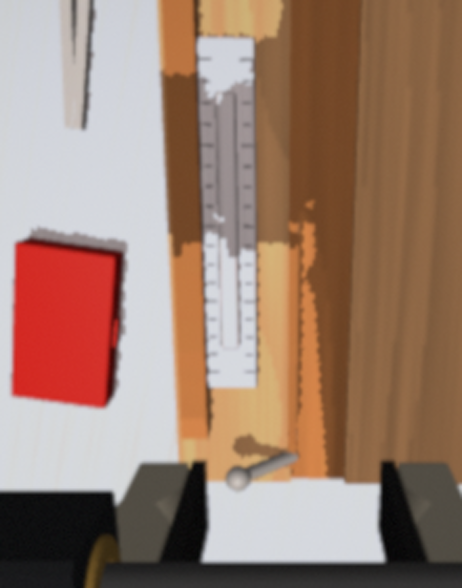

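The knob is back over the channel, at board x ≈ 72.5 mm against 72 mm for upright. The bar is still flush and the bystanders have not moved, so I'll hand in.

```bash
python3 -c "
from plant import ctrl
print(ctrl.close_job())"
```

```text
the job is handed in; nothing more can be done
None
```

I handed the job in after about 22 s of robot time: the gate was folded to its stop, the straightedge slid flush along the rail, and the gate swung upright again. The last camera check agreed, with the pill case and tweezers in place; the cup was out of view and not re-checked, and the judge's result was not shown.

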